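# Dock the slide tote and hold a slide carrier flush on the tilted reader

## Task

Push the yellow tote along the roller feed until it is fully home against the end of the blue docking bay, without lifting it off the rollers. Then take the slide carrier out of it by its orange fin, carry it to the reader, tilt it to the slope of the reading face and press it gently, flush, centred and square on the dark window, so that the sprung face is pushed in about half of its 10 mm travel. Finish while still gripping the fin and holding the carrier pressed like that; leave the reader's tilt and the other things on the bench as they are.

Things in the scene. Friction and masses are not known exactly. Their poses are not given: they have to be found in the camera images.
- tote_c (a point): Yellow open tote, 100 mm (x) by 120 mm (y, its way of travel), 18 mm tall, walls and floor 4 mm, about 0.3 kg, standing on the rollers between guide rails with 3 mm to spare each side. Point: its centre, 9 mm above its underside, 49 mm above the bench. It rolls easily (under 1 N). Push low on its end wall that is away from the bay (+y).
- feed: Roller feed, fixed: aluminium track 345 mm long (y), 130 mm wide (x); 13 free steel rollers, tops 40 mm above the bench; guide rails 8 mm thick, inner faces 53 mm each side of the middle, tops 48 mm above the bench. At its -y end is the bay: blue side walls 72 mm high, blue end wall 56 mm high, 12 mm thick. Origin: under its middle, on the bench; y away from the bay.
- bay (a point): Where the middle of the tote's underside is when the tote is fully home, 40 mm above the bench. x across the track, y along it away from the end wall (the tote comes from +y), z up. The end wall's face is 60 mm from here in -y, the open end of the track 272 mm in +y.
- carrier_c (a point): Slide carrier: white plate 76 (x) by 52 (y) by 8 mm with two glass slides; upright orange fin in its middle, 30 mm long (x), 10 mm thick (y), from 14 to 52 mm above the underside; 0.14 kg. Point: fixed to the plate, 26 mm above the middle of its underside; z up. Grip the fin across y, 35 to 42 mm above the underside (30 N is enough). It lies level, underside 44 mm above the bench.
- fin (a joint): Lean of the carrier's fin on the plate, rad: a small swivel along y, 11 mm above the plate's underside, lightly sprung to 0 (upright), stops at -0.13 and 0.13; plus leans the fin to +x. So a plate held within 7 degrees of the slope settles flat by itself when pressed; held further off it cannot.
- window (a point): Centre of the surface of the reading face: blue plate 98 (x) by 76 mm (y), white border, dark window 60 x 36 mm. x up the slope (away from the robot), y level, z straight out. It slopes down towards the robot, 11 to 29 degrees, different each time, about 110 mm above the bench. The carrier lies right with its x along this x and its underside on the face. The point moves with the face.
- face (a joint): How far the sprung reading face is pushed in along its -z, m: 0 out, 0.010 at the end of its travel. About 1.5 N per mm; half travel (0.005) takes 7 to 9 N.
- head_edge (a point): Middle of the upper far edge of the grey head (110 x 106 mm, 18 mm thick) that carries the reading face, 55 mm from its level tilt axle, 23 mm below the face's surface. A stiff friction hinge keeps its tilt under ordinary pressing; to stay as it is.
- reader: Slide reader, fixed: white base 150 (x) by 140 (y) by 30 mm, with two white cheeks (45 mm long, 8 mm thick, tops 96 mm above the bench, at y = +-60 mm) that carry the tilting head, axle 85 mm above the bench. Origin: under its middle, on the bench.
- reagent: Bystander: amber screw-cap bottle, 52 mm across, 110 mm tall. Origin at the centre of its underside.
- stain_jar: Bystander: small glass jar with blue cap, 52 mm across, 60 mm tall. Origin at the centre of its underside.
- beaker: Bystander: clear plastic beaker, 68 mm across, 85 mm tall. Origin at the centre of its underside.
- slide_box: Bystander: green closed slide box 85 x 100 x 33 mm. Origin at the centre of its underside.
- handset: Bystander: light grey telephone handset lying flat, 150 x 48 x 20 mm. Origin at the centre of its underside.
- tube_rack: Bystander: blue rack of capped tubes, 60 x 130 mm, 84 mm tall. Origin at the centre of its underside.
Not all that is in view belongs to the job. Leave any red look-alike of the reader alone.

How it is judged:
By the outcome, as a careful person would: the job done as asked, in the order asked, and still so for the second after the job is handed in, while the arm keeps its last pose, push and grip.
It also fails if it takes over 50 s, if anything falls off the work surface, if the arm or the gripper's body presses on something with over 40 N, if the wrist force passes 120 N, or if a joint passes its speed limit or range.

## Robot

A 6-joint arm with a two-finger parallel gripper is mounted at the origin on the work surface. World frame = base frame: x ahead of the robot, y to its left, z up, the work surface at z = 0. Lengths are in m, angles in rad, forces in N, time in s.
With the tool pointing down it reaches from about 0.4 to 0.825 m from the base axis. Payload 7 kg.
Tool frame: the origin (TCP) lies on the centre line of the jaws, within the pads' length; the fingertips stand 14 mm ahead of it and the grasp point (between the pads) lies 5 mm behind it (env.finger_overhang is the distance from the TCP to the fingertips, in m); z points along the fingers, y is the line along which they close (so a half turn about z gives the same grasp; the last joint's range is limited). The gripper opens to 85 mm and grips with 20 to 120 N. Pads are 22 mm wide; open, the fingers measure 114 mm over their backs; the gripper's body (76 mm by 85 mm) begins 54 mm behind the grasp point. The pads swing forward as they close: fully open they stand 13 mm farther back than shut.
Start: joints at [-0.884, 0.359, 0.012, 0, -1.224, -0.288], TCP at [0.262, -0.622, 0.245] pointing down, gripper open.
Joint ranges: [-3.07, 3.07], [-1.43, 2.12], [-1.02, 1.25], [-3.03, 1.67], [-3.05, -0], [-3.03, 3.03]. Speed limits (rad/s): [2.39, 2.39, 3.01, 3.14, 3.14, 3.14].

## Interface

Orientations are given as a unit quaternion [w, x, y, z].
In Python, from cell import env, camera, get_calibration gives the robot as it stands. The module is installed in compiled form; this text tells all that it offers.
- The arm moves only by the tool jog_arm, never from a script. Its argument "increments" is a list that holds one entry, the list of rows, each a list of 4 numbers: the shift along the tool's x, y, z in m, then the turn about the tool's z in rad. A call has 1 to 12 rows; each row shifts and turns the commanded pose from where the row before left it, along the tool's axes as they then stand; what a row does not reach is not made up. A row lasts 1/8 s, in which the tool goes at most 62.5 mm and 10.7 degrees, less where a joint would pass 70% of its speed; a pose out of reach is approached as far as the arm can. A call is refused whole if a number of a shift passes 0.0625 or a number of a turn 0.188, either way. A call with a gripper value outside its range is refused whole. "grip" is the closure in counts, from 0 (fully open) to 255 (shut), set as the call begins (left out, the last holds). The fingers move at their own pace and stop on an object; "newtons" is the grip in N (left out, the last holds). Time passes only in rows, so rows that do not move let the fingers close. It gives the time, the measured TCP pose, the force, the opening and the grip force at its end, in the units of the state.
- env.get_obs(): the state, without advancing time (a new reading comes with each control period).
- camera(name): name is "scene" or "top" or "wrist"; returns (picture, depth): 420x560x3 uint8, red, green, blue; 420x560 float32, m along the optical axis (not along the pixel's ray), 0 where there is no reading.
- get_calibration(name): a dict with "camera_matrix" (3x3 intrinsics, pixels), "k1" (the pictures are not rectified: a ray, as slopes to the right and down, at radius r is drawn at 1 + k1 r^2 times it, then the intrinsics apply), "R" (3x3) and "t" (3): a world point X has camera coordinates R X + t. Camera axes: x right, y down, z forward; pixel columns grow to the right and rows downward; lengths in m; the calibration is good to about 2 mm. A picture is of the moment at which its call begins: read the wrist's pose just before it. get_calibration takes no time and is no camera call; for the wrist camera it gives the pose at the moment of the call.
- env.finish_job(): hands the job in; it is judged then, once.
The state is a dict: "t": time; "qpos": joint angles; "joint_velocities": joint speeds; "tau": joint torques, N m; "ee_pos": TCP position; "ee_rot": TCP orientation; "ft_force": force on the tool from outside, world axes, zero at the start; "moment": the same for the moment, N m; "grip_width": opening from 0.0 (shut) to 1.0 (fully open); "grip_force": force on a finger pad.
Only numpy, scipy, OpenCV 4.12 (cv2) and the standard library are available. Lean on these libraries where they do the work, as an engineer would, in place of code of your own. Each camera call takes 0.05 s, during which the arm holds its last target. There are 200 camera calls.

## Working session

There is one attempt and no reset: what is moved stays moved. The work goes in short steps, Python scripts to look and compute and a tool call to move; the robot and the scene stay as the last step left them, time stands still between calls to the robot, and variables do not carry over. Pictures are saved under pics/ and viewed, at most 10 in all, crops included, and the job is handed in when it is done.

Besides the shell and the picture viewer there is one more tool, called after "Call:" by a JSON object that holds its "fn" and its "kwargs". jog_arm: Moves the arm, as the interface text tells. Its arguments: {"type":"object","properties":{"increments":{"type":"array","items":{"type":"array","items":{"type":"array","items":{"type":"number"}}}},"grip":{"type":"number"},"newtons":{"type":"number"}},"required":["increments"]}

```bash
mkdir -p pics; cat > h.py <<'E'
import numpy as np,cv2
from cell import env,camera,get_calibration
def cloud(name):
    c=get_calibration(name); p,d=camera(name)
    K=np.array(c["camera_matrix"]);R=np.array(c["R"]);t=np.array(c["t"])
    v,u=np.mgrid[:420,:560]
    uv=np.stack([u,v],-1).reshape(-1,1,2).astype(float)
    n=cv2.undistortPoints(uv,K,np.array([c["k1"],0,0,0.])).reshape(420,560,2)
    X=np.concatenate([n*d[...,None],d[...,None]],-1)
    W=(X-t)@R; W[d==0]=np.nan
    return p,W
def save(p,f,box=None,s=1):
    if box: p=p[box[1]:box[3],box[0]:box[2]]
    cv2.imwrite("pics/"+f,cv2.resize(p[...,::-1],None,fx=s,fy=s))
E
python3 - <<'E'
from h import *
o=env.get_obs(); print(o)
for n in ["scene","top"]:
    p,W=cloud(n); np.savez("/tmp/"+n,p=p,W=W); save(p,n+".png",s=1.4)
E
```

```text
{'t': 0.0, 'qpos': array([-8.83908589e-01,  3.59422056e-01,  1.10845902e-02, -3.76502149e-04,
       -1.22407671e+00, -2.88106900e-01]), 'joint_velocities': array([-0.00238998, -0.00013766, -0.00126517,  0.00164308, -0.00091452,
       -0.00226351]), 'tau': array([-2.68978247e-04, -5.83324206e+01,  2.93424153e+01,  6.93661183e+00,
       -5.89845877e-03,  1.50127607e-05]), 'ee_pos': array([ 0.26192251, -0.62163122,  0.24434735]), 'ee_rot': array([-2.22535628e-04, -1.98008952e-01,  9.80199862e-01,  7.97600277e-04]), 'ft_force': array([-0.89120642, -0.44519542, -0.24089537]), 'moment': array([-0.01479596, -0.04073914,  0.01116005]), 'grip_force': 0.0, 'grip_width': 1.0010867171976496}
```

View pics/top.png

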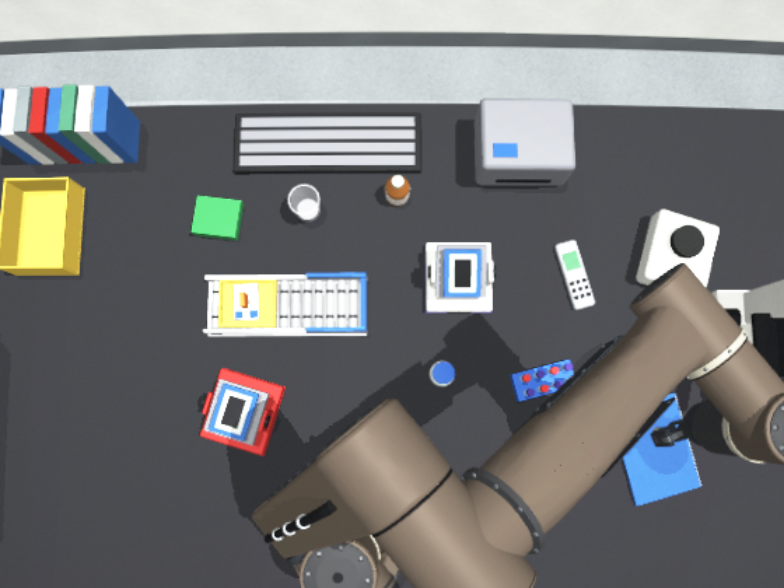

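View pics/scene.png

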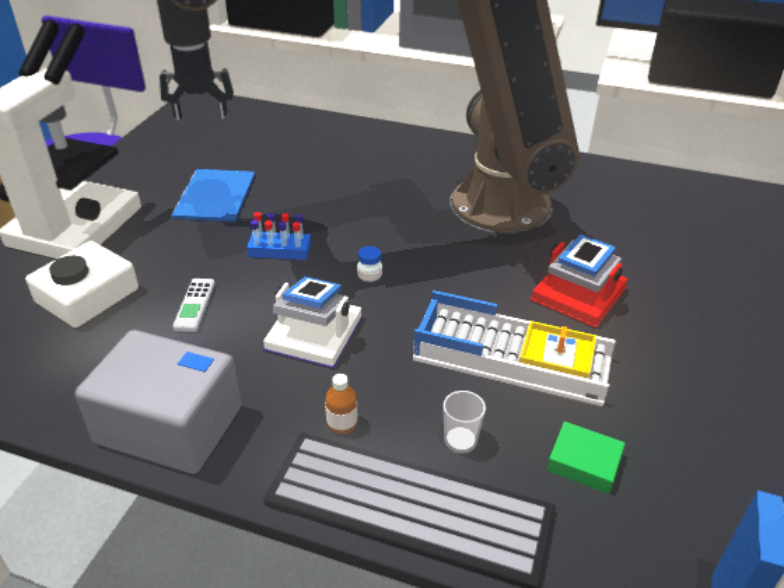

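The top view shows the yellow tote with the orange fin at about (245,300) on the feed, with the bay to its right (-y). The white reader is at (460,275) and the red look-alike at (240,410). The scene view agrees. Next I'll measure.

```bash
python3 - <<'E'
from h import *
def rect(m,W):
    P=W[m]; P=P[~np.isnan(P).any(1)]; return P
for n in ["top","scene"]:
    z=np.load(f"/tmp/{n}.npz");p,W=z["p"],z["W"]
    hsv=cv2.cvtColor(p,cv2.COLOR_RGB2HSV);H,S,V=[hsv[...,i].astype(int) for i in range(3)]
    X,Y,Z=W[...,0],W[...,1],W[...,2]
    print(n)
    def rep(l,m):
        P=W[m&np.isfinite(X)]
        if len(P)<5: print(l,len(P));return
        r=cv2.minAreaRect(P[:,:2].astype(np.float32)*1000)
        print(l,len(P),"med",np.median(P,0).round(4),"p2",np.percentile(P,2,0).round(4),"p98",np.percentile(P,98,0).round(4),"rect",np.round(r[0],1),np.round(r[1],1),round(r[2],1))
    feedr=(Z>.02)&(Z<.13)
    yel=(H>22)&(H<35)&(S>120)&feedr
    nl,lab,st,ce=cv2.connectedComponentsWithStats(yel.astype(np.uint8))
    for i in range(1,nl):
        if st[i,4]>200: rep(f"yellow{ce[i].round()}",lab==i); rep(" top",(lab==i)&(Z>.055))
    org=(H>5)&(H<18)&(S>150)&(Z>.05)&(Z<.13)
    nl,lab,st,ce=cv2.connectedComponentsWithStats(org.astype(np.uint8))
    for i in range(1,nl):
        if st[i,4]>15: rep(f"orange{ce[i].round()}",lab==i); 
    blu=(H>98)&(H<115)&(S>110)&(Z>.03)&(Z<.16)
    nl,lab,st,ce=cv2.connectedComponentsWithStats(blu.astype(np.uint8))
    for i in range(1,nl):
        if st[i,4]>60: rep(f"blue{ce[i].round()}",lab==i)
    wh=(S<60)&(V>130)&(Z>.022)&(Z<.036)
    nl,lab,st,ce=cv2.connectedComponentsWithStats(wh.astype(np.uint8))
    for i in range(1,nl):
        if st[i,4]>100: rep(f"white{ce[i].round()}",lab==i)
E
```

```text
top
yellow[ 27. 160.] 1984 med [0.6835 0.684  0.061 ] p2 [0.5784 0.6019 0.0217] p98 [0.7769 0.7534 0.094 ] rect [678.6 678.2] [157.2 203. ] 89.4
 top 1149 med [0.6849 0.6812 0.0773] p2 [0.5785 0.6018 0.056 ] p98 [0.7772 0.7534 0.095 ] rect [678.6 678.2] [157.1 203. ] 89.4
orange[283. 136.] 125 med [ 0.7457 -0.1051  0.0771] p2 [ 0.7334 -0.1289  0.0642] p98 [ 0.7707 -0.0842  0.0928] rect [ 753.3 -106.2] [47.  41.3] 77.7
orange[175. 214.] 27 med [0.5115 0.2089 0.0809] p2 [0.4988 0.2073 0.0628] p98 [0.5238 0.2129 0.0979] rect [511.1 208.6] [ 6.3 25.8] 81.2
blue[87. 93.] 597 med [0.8743 0.4853 0.0996] p2 [0.8374 0.4821 0.0324] p98 [0.9337 0.5079 0.1567] rect [885.7 486.1] [ 29.3 104.6] 76.3
blue[ 52. 106.] 139 med [0.8395 0.5952 0.097 ] p2 [0.8361 0.5785 0.0364] p98 [0.8429 0.6108 0.1575] rect [839.6 594.5] [ 7.8 35.2] 1.7
blue[ 12. 108.] 128 med [0.839  0.7286 0.0922] p2 [0.8367 0.7143 0.0347] p98 [0.8423 0.7443 0.1565] rect [839.7 728.9] [32.9  7.1] 87.9
blue[360. 107.] 161 med [ 0.8182 -0.3287  0.1324] p2 [ 0.8052 -0.3541  0.1255] p98 [ 0.8326 -0.3051  0.1395] rect [ 819.2 -330.1] [50.
[... 2784 characters left out ...]
1   0.0287] p2 [ 0.3109 -0.8056  0.0221] p98 [ 0.4814 -0.796   0.0357] rect [ 395.  -800.6] [ 12.4 184.4] 88.6
white[ 24. 174.] 165 med [ 0.5404 -0.9088  0.0294] p2 [ 0.5364 -0.994   0.0224] p98 [ 0.5446 -0.8205  0.0355] rect [ 541.3 -905.9] [ 11.5 183.4] 0.8
white[ 63. 215.] 280 med [ 0.6755 -0.664   0.0294] p2 [ 0.5743 -0.79    0.0226] p98 [ 0.7145 -0.6335  0.0357] rect [ 663.  -690.7] [102.7 199.9] 34.3
white[221. 240.] 1273 med [ 0.6103 -0.2286  0.0292] p2 [ 0.5122 -0.3042  0.0233] p98 [ 0.6478 -0.1704  0.0337] rect [ 572.9 -239.7] [156.1 141.6] 0.6
white[366. 265.] 560 med [0.5705 0.1419 0.029 ] p2 [ 0.5669 -0.0222  0.0224] p98 [0.5742 0.2963 0.0358] rect [572.  137.5] [ 12.6 331.9] 0.3
```

Call:
{"fn": "jog_arm", "kwargs": {"increments": [[[0,0,0,0.133],[0,0,0,0.133],[0,0,0,0.133],[-0.04,0.04,0,0],[-0.04,0.05,0,0],[-0.04,0.05,0,0],[-0.04,0.05,0,0],[-0.03,0.055,0,0],[-0.03,0.055,0,0],[-0.03,0.055,0,0],[0,0.06,0,0],[0,0.06,0,0]]], "grip": 255, "newtons": 30}}

```text
t: 1.6
ee_pos: [0.5089, -0.1491, 0.2448]
ee_rot: [-0.0, 0.0, 1.0, 0.0]
ft_force: [1.9, 0.6, -0.4]
grip_width: 0.003
grip_force: 0.0
```

Call:
{"fn": "jog_arm", "kwargs": {"increments": [[[0,0.06,0,0],[0,0.06,0,0],[0,0.06,0,0],[0,0.06,0,0],[0,0.06,0,0],[0,0.05,0,0],[0,0.05,0,0],[0,0,0,0]]]}}

```text
t: 2.6
ee_pos: [0.5088, 0.2518, 0.2444]
ee_rot: [-0.0, -0.002, 1.0, -0.0]
ft_force: [0.1, -0.7, -1.1]
grip_width: 0.001
grip_force: 0.0
```

Call:
{"fn": "jog_arm", "kwargs": {"increments": [[[0,0.048,0.03,0],[0,0,0.05,0],[0,0,0.05,0],[0,0,0.03,0],[0,0,0.02,0],[0,0,0.005,0],[0,0,0,0]]]}}

```text
t: 3.48
ee_pos: [0.5094, 0.2967, 0.0605]
ee_rot: [-0.0, 0.0, 1.0, -0.0]
ft_force: [-0.6, 0.5, 0.4]
grip_width: -0.002
grip_force: 0.0
```

Call:
{"fn": "jog_arm", "kwargs": {"increments": [[[0,-0.006,0,0],[0,-0.005,0,0],[0,-0.005,0,0],[0,-0.008,0,0],[0,-0.012,0,0],[0,-0.014,0,0],[0,-0.014,0,0],[0,-0.014,0,0],[0,-0.014,0,0],[0,-0.014,0,0],[0,-0.014,0,0],[0,-0.014,0,0]]]}}

```text
t: 4.97
ee_pos: [0.5091, 0.162, 0.0603]
ee_rot: [0.0, 0.0, 1.0, 0.0]
ft_force: [-0.2, 0.8, -0.5]
grip_width: -0.001
grip_force: 0.4
```

Call:
{"fn": "jog_arm", "kwargs": {"increments": [[[0,-0.012,0,0],[0,-0.01,0,0],[0,-0.008,0,0],[0,-0.006,0,0],[0,-0.005,0,0],[0,-0.003,0,0],[0,-0.003,0,0],[0,0,0,0]]]}}

```text
t: 5.98
ee_pos: [0.5091, 0.1158, 0.0603]
ee_rot: [-0.0, 0.0, 1.0, -0.0]
ft_force: [0.5, 0.5, -0.5]
grip_width: -0.006
grip_force: 0.0
```

```bash
python3 - <<'E'
from h import *
print(env.get_obs()["ft_force"])
p,W=cloud("scene"); save(p,"s2.png",(260,180,460,300),4)
p,W=cloud("top"); save(p,"t2.png",(140,185,270,245),6)
E
```

```text
[ 0.50514221  0.50733804 -0.51978037]
```

View pics/s2.png

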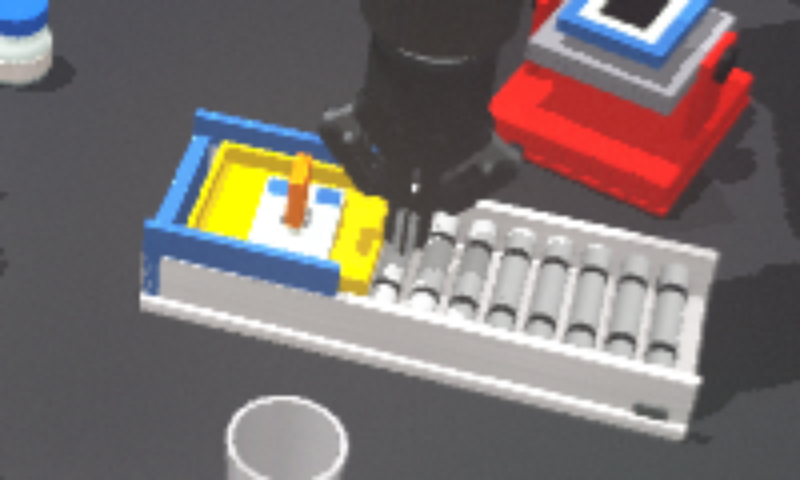

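The tote's front wall (about (205,190) in the crop) is close to the blue end wall but not yet touching. I'll keep pushing until the force rises.

Call:
{"fn": "jog_arm", "kwargs": {"increments": [[[0,-0.003,0,0],[0,-0.003,0,0],[0,-0.003,0,0],[0,-0.002,0,0],[0,0,0,0]]]}}

```text
t: 6.7
ee_pos: [0.5094, 0.1058, 0.0604]
ee_rot: [0.0, 0.0, 1.0, 0.001]
ft_force: [-1.5, 6.8, -0.4]
grip_width: 0.0
grip_force: 3.0
```

Call:
{"fn": "jog_arm", "kwargs": {"increments": [[[0,-0.001,0,0],[0,-0.001,0,0],[0,0,0,0]]]}}

```text
t: 7.08
ee_pos: [0.5095, 0.1053, 0.0604]
ee_rot: [0.001, 0.0, 1.0, 0.002]
ft_force: [-4.4, 14.4, -0.2]
grip_width: -0.003
grip_force: 7.2
```

Call:
{"fn": "jog_arm", "kwargs": {"increments": [[[0,0.005,0,0],[0,0.015,0,0],[0,0.03,-0.02,0],[0,0.02,-0.05,0],[0,0,-0.05,0],[0,-0.02,-0.05,0],[0.03,0,-0.03,0],[0.03,0,0,0],[0,0,0,0]]], "grip": 120}}

```text
t: 8.2
ee_pos: [0.4477, 0.1525, 0.2611]
ee_rot: [0.0, -0.0, 1.0, 0.001]
ft_force: [0.1, 0.4, -0.2]
grip_width: 0.526
grip_force: 0.0
```

```bash
python3 - <<'E'
from h import *
for n in ["scene","top","wrist"]:
    p,W=cloud(n); np.savez("/tmp/"+n,p=p,W=W); save(p,n+"3.png",s=1.4)
    hsv=cv2.cvtColor(p,cv2.COLOR_RGB2HSV);H,S,V=[hsv[...,i].astype(int) for i in range(3)]
    X,Y,Z=W[...,0],W[...,1],W[...,2]
    near=(abs(X-.51)<.08)&(abs(Y-.03)<.1)
    def rep(l,m):
        P=W[m&np.isfinite(X)]
        if len(P)<5: print(l,len(P));return
        r=cv2.minAreaRect(P[:,:2].astype(np.float32)*1000)
        print(n,l,len(P),"med",np.median(P,0).round(4),"p2",np.percentile(P,2,0).round(4),"p98",np.percentile(P,98,0).round(4),"rect",np.round(r[0],1),np.round(r[1],1),round(r[2],1))
    rep("yel",near&(H>22)&(H<35)&(S>120))
    rep("fin",near&(H>5)&(H<18)&(S>150))
    rep("fintop",near&(H>5)&(H<18)&(S>150)&(Z>.092))
    rep("plate",near&(S<60)&(V>130)&(Z>.046)&(Z<.06)&(abs(X-.51)<.045)&(abs(Y-.03)<.05))
    rep("bayend",near&(H>98)&(H<115)&(S>110)&(Y<-.03))
    f=(abs(X-.566)<.075)&(abs(Y+.239)<.06)&(Z>.075)&(Z<.14)
    b=f&(H>98)&(H<115)&(S>110); rep("rblue",b)
    P=W[b]; 
    if len(P)>50:
        A=np.c_[P[:,:2]-[.566,-.239],np.ones(len(P))]
        w=np.ones(len(P),bool)
        for _ in range(5):
            c=np.linalg.lstsq(A[w],P[w,2],rcond=None)[0]; e=P[:,2]-A@c; w=abs(e)<.003
        print("  plane",c.round(4),"slope",np.degrees(np.arctan(c[:2])).round(2),w.sum(),e[w].std())
        dk=f&(V<70)&(abs(Z-(c[0]*(X-.566)+c[1]*(Y+.239)+c[2]))<.005)&(abs(X-.566)<.035)&(abs(Y+.239)<.025); rep("dark",dk)
E
```

```text
scene yel 748 med [0.4905 0.0346 0.0457] p2 [ 0.4609 -0.0272  0.0399] p98 [0.5561 0.091  0.0935] rect [510.   31.6] [121.5 103.7] 89.3
scene fin 54 med [0.5274 0.0375 0.077 ] p2 [0.511  0.0316 0.0571] p98 [0.533  0.0406 0.0965] rect [497.4  34.7] [73.6  9.6] 2.3
scene fintop 6 med [0.5278 0.0402 0.0957] p2 [0.5167 0.0332 0.0924] p98 [0.5293 0.0407 0.1013] rect [524.   39.5] [ 7.8 13. ] 55.9
scene plate 238 med [0.5217 0.0392 0.0524] p2 [0.4787 0.0096 0.0487] p98 [0.5438 0.06   0.0581] rect [510.4  35. ] [73.3 51.8] 2.1
scene bayend 170 med [ 0.5212 -0.0353  0.056 ] p2 [ 0.4548 -0.0405  0.0208] p98 [ 0.5741 -0.0304  0.0724] rect [511.9 -35.4] [127.5  11.5] 0.5
scene rblue 316 med [ 0.6027 -0.2259  0.1141] p2 [ 0.5194 -0.2767  0.0911] p98 [ 0.6154 -0.2011  0.124 ] rect [ 567.6 -239.5] [99.2 78.4] 0.1
  plane [0.2984 0.0017 0.1078] slope [16.62  0.1 ] 205 0.0013870655844800126
scene dark 74 med [ 0.5608 -0.237   0.1076] p2 [ 0.5402 -0.2528  0.0994] p98 [ 0.5877 -0.2234  0.1166] rect [ 563.9 -238.8] [49.6 33.4] 2.3
top yel 199 med [0.5221 0.0264 0.0488] p2 [ 0.4618 -0.0258  0.0383] p98 [
[... 801 characters left out ...]
39.2] [51.1 29.4] 0.6
wrist yel 7255 med [0.5015 0.0036 0.0436] p2 [ 0.4608 -0.0255  0.0416] p98 [0.5591 0.092  0.058 ] rect [505.2  51.6] [111.5 173. ] 9.3
wrist fin 571 med [0.5091 0.0404 0.0801] p2 [0.4985 0.0328 0.0603] p98 [0.526  0.0415 0.0954] rect [512.6  36.7] [28.5  9.4] 3.0
wrist fintop 86 med [0.5118 0.0378 0.0944] p2 [0.4988 0.0323 0.0923] p98 [0.5266 0.0416 0.0961] rect [512.7  36.6] [28.3  9.4] 3.6
wrist plate 2431 med [0.5066 0.0432 0.0515] p2 [0.4758 0.011  0.0485] p98 [0.5498 0.062  0.0571] rect [513.3  36.2] [76.4 52.6] 2.8
wrist bayend 1172 med [ 0.5072 -0.0347  0.0552] p2 [ 0.4499 -0.0392  0.0478] p98 [ 0.5679 -0.0303  0.0716] rect [509.9 -47.6] [121.9  35.2] 0.1
rblue 0
```

View pics/wrist3.png

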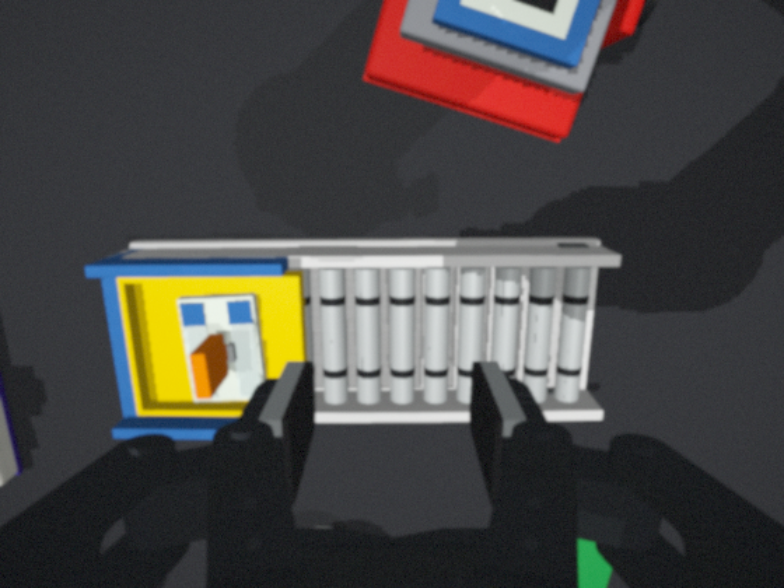

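The wrist view shows the tote flush against the blue end wall (about (118,340)). The carrier sits in it, yawed about 3°, with its fin at (208,365), which is world (0.513, 0.0365). The reader slope is about 16°. I'll grip the fin.

Call:
{"fn": "jog_arm", "kwargs": {"increments": [[[-0.033,-0.058,0,0],[-0.032,-0.058,0,0],[0,0,0.05,-0.05],[0,0,0.05,0],[0,0,0.04,0],[0,0,0.025,0],[0,0,0.01,0],[0,0,0.008,0],[0,0,0,0]]]}}

```text
t: 9.48
ee_pos: [0.5105, 0.0439, 0.0774]
ee_rot: [0.0, -0.025, 1.0, -0.0]
ft_force: [0.8, 0.4, 0.0]
grip_width: 0.53
grip_force: 0.0
```

```bash
python3 - <<'E'
from h import *
o=env.get_obs();print(o["ee_pos"],o["ft_force"],o["ee_rot"])
p,W=cloud("wrist"); save(p,"w4.png",(60,160,360,420),2)
E
```

```text
[0.51050783 0.04392395 0.07737906] [0.75028311 0.39202252 0.02266968] [ 9.87459021e-06 -2.49011028e-02  9.99689918e-01 -4.86072481e-05]
```

View pics/w4.png

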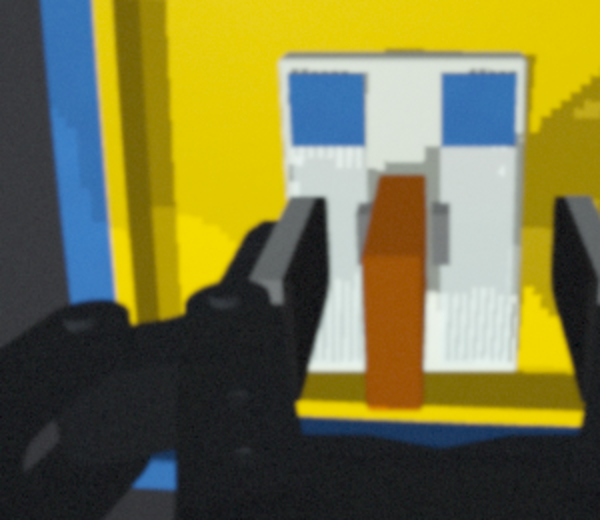

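The fin (crop, about (395,290)) is square between the pads, but the tool is about 7 mm off-centre. I'll centre it and close at 20 N.

Call:
{"fn": "jog_arm", "kwargs": {"increments": [[[-0.002,-0.0072,0,0],[0,0,0,0],[0,0,0,0]]]}}

```text
t: 9.9
ee_pos: [0.5128, 0.0367, 0.0777]
ee_rot: [0.0, -0.025, 1.0, 0.0]
ft_force: [0.2, -0.6, 0.0]
grip_width: 0.53
grip_force: 0.0
```

Call:
{"fn": "jog_arm", "kwargs": {"increments": [[[0,0,0,0],[0,0,0,0],[0,0,0,0],[0,0,0,0],[0,0,0,0]]], "grip": 255, "newtons": 20}}

```text
t: 10.52
ee_pos: [0.5126, 0.0369, 0.0774]
ee_rot: [0.0, -0.025, 1.0, 0.0]
ft_force: [-0.4, 0.4, 2.4]
grip_width: 0.113
grip_force: 24.8
```

Call:
{"fn": "jog_arm", "kwargs": {"increments": [[[0,0,-0.012,0],[0,0,-0.012,0],[0,0,-0.01,0],[-0.01,0,0,0],[-0.01,0,0,0],[0,0,0.002,0],[0,0,0.002,0],[0,0,0.002,0],[0,0,0,0]]]}}

```text
t: 11.65
ee_pos: [0.5322, 0.0377, 0.105]
ee_rot: [-0.0, -0.025, 1.0, -0.0]
ft_force: [0.4, -0.3, -1.5]
grip_width: 0.11
grip_force: 24.2
```

Call:
{"fn": "jog_arm", "kwargs": {"increments": [[[0,0,0.001,0],[0,0,0.001,0],[0,0,0.001,0],[0,0,0,0]]]}}

```text
t: 12.15
ee_pos: [0.5325, 0.0378, 0.1023]
ee_rot: [-0.0, -0.025, 1.0, 0.0]
ft_force: [-0.2, 0.2, -0.9]
grip_width: 0.11
grip_force: 24.3
```

Call:
{"fn": "jog_arm", "kwargs": {"increments": [[[0,0,0.001,0],[0,0,0.001,0],[0,0,0.001,0],[0,0,0,0]]]}}

```text
t: 12.65
ee_pos: [0.5325, 0.0378, 0.1008]
ee_rot: [0.0, -0.025, 1.0, -0.0]
ft_force: [-8.8, 0.9, 16.2]
grip_width: 0.117
grip_force: 26.9
```

```bash
python3 - <<'E'
from h import *
p,W=cloud("wrist"); save(p,"w5.png",(60,160,360,420),2)
p2,W=cloud("scene"); save(p2,"s5.png",(280,170,400,260),5)
E
```

```text
(no output)
```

View pics/s5.png

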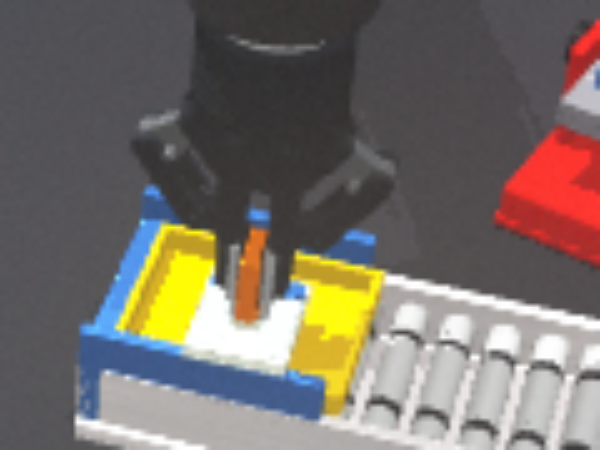

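The plate's +x edge is on the blue side wall (about (240,370)), and the force has reached 16 N, so the fin lean is at its stop. I'll keep pressing slowly so the fin pivots in the grip.

Call:
{"fn": "jog_arm", "kwargs": {"increments": [[[0,0,0.001,0],[0,0,0,0]]]}}

```text
t: 13.0
ee_pos: [0.5321, 0.0378, 0.1]
ee_rot: [0.0, -0.025, 1.0, -0.0]
ft_force: [-9.8, 1.3, 18.6]
grip_width: 0.117
grip_force: 27.5
```

Call:
{"fn": "jog_arm", "kwargs": {"increments": [[[0,0,0.001,0],[0,0,0,0]]]}}

```text
t: 13.25
ee_pos: [0.5318, 0.0377, 0.099]
ee_rot: [-0.0, -0.025, 1.0, -0.0]
ft_force: [-11.5, 1.1, 20.3]
grip_width: 0.114
grip_force: 28.0
```

Call:
{"fn": "jog_arm", "kwargs": {"increments": [[[0,0,0.001,0],[0,0,0.001,0],[0,0,0,0]]]}}

```text
t: 13.62
ee_pos: [0.531, 0.0377, 0.0969]
ee_rot: [-0.001, -0.025, 1.0, -0.0]
ft_force: [-14.5, 3.7, 20.9]
grip_width: 0.112
grip_force: 29.0
```

Call:
{"fn": "jog_arm", "kwargs": {"increments": [[[0,0,0.001,0],[0,0,0.001,0],[0,0,0,0]]]}}

```text
t: 14.0
ee_pos: [0.5305, 0.0376, 0.0947]
ee_rot: [-0.001, -0.025, 1.0, -0.0]
ft_force: [-16.5, 4.1, 22.3]
grip_width: 0.11
grip_force: 29.9
```

```bash
cat > tilt.py <<'E'
from h import *
# carrier plate pose seen around the tool: fit top plane of white plate
def tilt(n,dump=False):
    o=env.get_obs();tc=o["ee_pos"]; p,W=cloud(n)
    hsv=cv2.cvtColor(p,cv2.COLOR_RGB2HSV);H,S,V=[hsv[...,i].astype(int) for i in range(3)]
    D=W-tc
    near=(abs(D[...,0])<.055)&(abs(D[...,1])<.04)&(D[...,2]<-.008)&(D[...,2]>-.07)
    blue=(H>98)&(H<125)&(S>110)
    pl=near&(S<70)&(V>110)|near&blue&(D[...,2]>-.045)&(D[...,0]<.03)
    P=D[pl]; best=None;rng=np.random.default_rng(0)
    for _ in range(400):
        q=P[rng.choice(len(P),3,False)]; nn=np.cross(q[1]-q[0],q[2]-q[0])
        if np.linalg.norm(nn)<1e-6: continue
        nn/=np.linalg.norm(nn); nn*=np.sign(nn[2])
        if nn[2]<.85: continue
        w=abs((P-q[0])@nn)<.0015
        if best is None or w.sum()>best.sum(): best=w
    Q=P[best];c=Q.mean(0);nn=np.linalg.svd(Q-c)[2][2];nn*=np.sign(nn[2])
    r=cv2.minAreaRect(Q[:,:2].astype(np.float32)*1000)
    print(n,len(P),len(Q),"pitch(+x up)",np.degrees(np.arctan2(-nn[0],nn[2])).round(2),"roll",np.degrees(np.arctan2(-nn[1],nn[2])).round(2),"c",c.round(4),"rect",np.round(r[0],1),np.round(r[1],1),round(r[2],1),"z at tcp xy",(c[2]+(nn[0]*c[0]+nn[1]*c[1])/nn[2]).round(4))
    fin=near*0>1
    f=(abs(D[...,0])<.04)&(abs(D[...,1])<.012)&(D[...,2]>-.04)&(D[...,2]<.03)&(H>3)&(H<18)&(S>150)
    F=D[f]
    if len(F)>20: print("  fin",len(F),"p2",np.percentile(F,2,0).round(4),"p98",np.percentile(F,98,0).round(4))
    return p
E
python3 - <<'E'
from tilt import *
p=tilt("wrist"); save(p,"w6.png",(60,160,360,420),2); tilt("scene")
E
```

```text
wrist 8685 7818 pitch(+x up) 15.59 roll 0.39 c [-0.016  -0.0008 -0.0289] rect [3.4 0.1] [73.5 51.5] 3.0 z at tcp xy -0.0244
  fin 3336 p2 [-0.0175 -0.0053 -0.0125] p98 [0.01   0.0048 0.0217]
scene 478 148 pitch(+x up) 13.72 roll 0.28 c [ 0.0161  0.0007 -0.0197] rect [ 8.  -0.9] [72.7 51.9] 5.3 z at tcp xy -0.0236
  fin 79 p2 [-0.0134 -0.0058 -0.0138] p98 [0.0195 0.0046 0.0227]
```

View pics/w6.png

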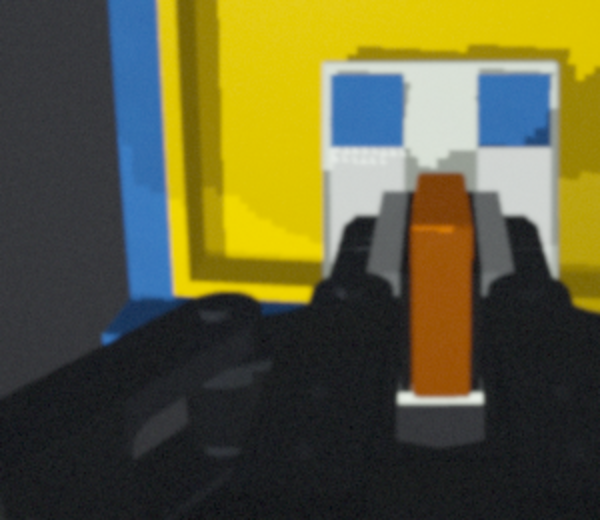

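The plate shows as tilted 15.6° in total, including about 7° of fin lean. I'll press a little more, then lift and measure again.

Call:
{"fn": "jog_arm", "kwargs": {"increments": [[[0,0,0.001,0],[0,0,0.001,0],[0,0,0.001,0],[0,0,0,0]]]}}

```text
t: 14.6
ee_pos: [0.5298, 0.0375, 0.0914]
ee_rot: [-0.002, -0.025, 1.0, -0.0]
ft_force: [-18.2, 4.1, 22.5]
grip_width: 0.115
grip_force: 31.1
```

Call:
{"fn": "jog_arm", "kwargs": {"increments": [[[0,0,-0.003,0],[0,0,-0.01,0],[0,0,-0.03,0],[0,0,-0.04,0],[0,0,-0.04,0],[0,0,0,0.05],[0,0,0,0]]]}}

```text
t: 15.48
ee_pos: [0.5327, 0.0378, 0.2139]
ee_rot: [0.0, 0.0, 1.0, 0.0]
ft_force: [-1.0, -0.3, -2.0]
grip_width: 0.113
grip_force: 27.4
```

```bash
python3 - <<'E'
from tilt import *
p=tilt("wrist"); tilt("scene")
E
```

```text
wrist 8764 8011 pitch(+x up) 10.95 roll -0.11 c [-0.0164 -0.0001 -0.0264] rect [ 3.8 -0.1] [74.8 51.7] 0.3 z at tcp xy -0.0233
  fin 3283 p2 [-0.0191 -0.005  -0.0094] p98 [0.0082 0.0048 0.0229]
scene 315 176 pitch(+x up) 11.2 roll 0.23 c [ 0.0159 -0.0005 -0.0196] rect [ 5.8 -1.3] [75.4 51.3] 0.3 z at tcp xy -0.0227
  fin 87 p2 [-0.0136 -0.006  -0.0135] p98 [0.0181 0.0035 0.0245]
```

Call:
{"fn": "jog_arm", "kwargs": {"increments": [[[0,-0.02,-0.02,0],[-0.018,-0.045,-0.02,0],[-0.018,-0.045,0,0],[-0.018,-0.045,0,0],[-0.018,-0.045,0,0],[-0.018,-0.045,0,0],[-0.018,-0.035,0,0],[0,0,0,0]]], "newtons": 30}}

```text
t: 16.58
ee_pos: [0.6407, -0.2448, 0.2509]
ee_rot: [-0.002, 0.001, 1.0, -0.0]
ft_force: [0.1, 0.8, -1.2]
grip_width: 0.112
grip_force: 29.9
```

```bash
cat > face.py <<'E'
from h import *
def face(n,f=None):
    p,W=cloud(n)
    if f: save(p,f,s=1.4)
    hsv=cv2.cvtColor(p,cv2.COLOR_RGB2HSV);H,S,V=[hsv[...,i].astype(int) for i in range(3)]
    X,Y,Z=[W[...,i] for i in range(3)]
    r=(abs(X-.566)<.07)&(abs(Y+.239)<.055)&(Z>.07)&(Z<.15)
    m=r&(((H>98)&(H<125)&(S>110))|((S<60)&(V>140)&(abs(Y+.239)<.036)&(Z>.09)))
    P=W[m]; rng=np.random.default_rng(0);best=None
    for _ in range(500):
        q=P[rng.choice(len(P),3,False)];nn=np.cross(q[1]-q[0],q[2]-q[0]);l=np.linalg.norm(nn)
        if l<1e-5: continue
        nn/=l;nn*=np.sign(nn[2])
        if nn[2]<.8: continue
        w=abs((P-q[0])@nn)<.0015
        if best is None or w.sum()>best.sum(): best=w
    Q=P[best];c=Q.mean(0);nn=np.linalg.svd(Q-c)[2][2];nn*=np.sign(nn[2])
    r4=cv2.minAreaRect(Q[:,:2].astype(np.float32)*1000)
    zc=c[2]-(nn[:2]@(np.array(r4[0])/1000-c[:2]))/nn[2]
    print(n,len(P),len(Q),"slope",np.degrees(np.arctan2(-nn[0],nn[2])).round(2),"roll",np.degrees(np.arctan2(-nn[1],nn[2])).round(2),"ctr",np.round(r4[0],1),"size",np.round(r4[1],1),round(r4[2],1),"z",zc.round(4))
    # dark window, by pixel with plane
    dk=r&(V<80)&(abs((W-c)@nn)<.004)
    k,lab,st,ce=cv2.connectedComponentsWithStats(dk.astype(np.uint8))
    i=1+np.argmax(st[1:,4]);D=W[lab==i];r5=cv2.minAreaRect(D[:,:2].astype(np.float32)*1000)
    print("  win",len(D),np.round(r5[0],1),np.round(r5[1],1),round(r5[2],1),"mean",D.mean(0).round(4))
E
python3 - <<'E'
from face import *
print(env.get_obs()["ee_pos"])
face("wrist","w7.png"); face("scene"); face("top")
E
```

```text
[ 0.640689   -0.24477161  0.25087929]
wrist 11119 9971 slope 17.93 roll -0.03 ctr [ 563.5 -239. ] size [75.8 93.1] 89.9 z 0.107
  win 4024 [ 562.7 -238.9] [55.  33.8] 0.1 mean [ 0.5631 -0.2391  0.1074]
scene 552 276 slope 17.8 roll -0.39 ctr [ 566.9 -239.2] size [98.8 77. ] 0.4 z 0.1087
  win 105 [ 563.9 -239.7] [33.4 50.9] 89.0 mean [ 0.5652 -0.2397  0.1088]
top 712 232 slope 19.67 roll -0.19 ctr [ 563.  -239.3] size [72.1 88.9] 88.9 z 0.1069
  win 153 [ 563.1 -239. ] [50.  29.2] 1.0 mean [ 0.5645 -0.2388  0.1081]
```

View pics/w7.png

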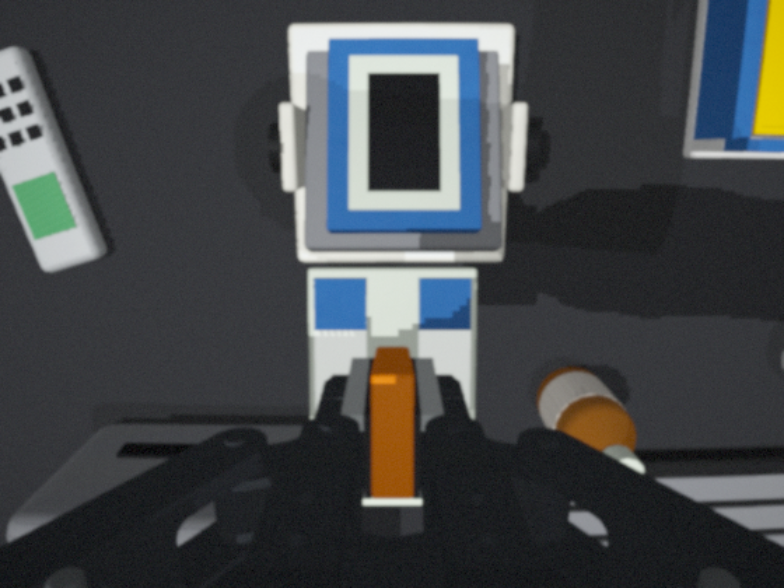

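The wrist view shows the reader's window at (405,130), square to the tool, with the carrier held below it. The slope is 17.9° against 11° in hand, which leaves too little margin. I'll pivot it further on the outer side of the bay's near wall, where there is room below.

Call:
{"fn": "jog_arm", "kwargs": {"increments": [[[0.03,0.04,0,0],[0.033,0.042,0,0],[0.033,0.042,0,0],[0.033,0.042,0,0],[0.033,0.042,0,0],[0.033,0.042,0,0],[0.033,0.035,0.03,0],[0,0,0.05,0],[0,0,0.04,0],[0,0,0.02,0],[0,0,0,0]]], "newtons": 20}}

```text
t: 18.1
ee_pos: [0.4113, 0.0428, 0.1126]
ee_rot: [-0.001, -0.001, 1.0, -0.001]
ft_force: [-0.2, -0.2, -1.0]
grip_width: 0.113
grip_force: 29.8
```

```bash
python3 - <<'E'
from tilt import *
print(env.get_obs()["ee_pos"])
p=tilt("wrist")
p,W=cloud("top")
hsv=cv2.cvtColor(p,cv2.COLOR_RGB2HSV);H,S,V=[hsv[...,i].astype(int) for i in range(3)]
b=(H>98)&(H<115)&(S>110)&(abs(W[...,0]-.455)<.02)&(W[...,1]<.09)&(W[...,1]>-.05);P=W[b]
print("wall",len(P),np.percentile(P,[3,50,97],0).round(4).tolist())
E
```

```text
[0.41126437 0.0427934  0.11255781]
wrist 8912 7947 pitch(+x up) 10.51 roll -0.0 c [-0.0167 -0.0002 -0.0263] rect [ 3.6 -0.3] [75.1 52.1] 0.4 z at tcp xy -0.0232
  fin 3086 p2 [-0.0191 -0.0049 -0.0095] p98 [0.0081 0.0048 0.023 ]
wall 82 [[0.4507, -0.0407, 0.0481], [0.4546, -0.0247, 0.0665], [0.4736, 0.0118, 0.0776]]
```

Call:
{"fn": "jog_arm", "kwargs": {"increments": [[[-0.006,0,0.006,0],[0,0,0.006,0],[0,0,0.004,0],[0,0,0.003,0],[0,0,0.002,0],[0,0,0.0015,0],[0,0,0.0015,0],[0,0,0,0]]]}}

```text
t: 19.2
ee_pos: [0.4175, 0.0425, 0.0901]
ee_rot: [-0.001, 0.0, 1.0, -0.0]
ft_force: [-12.4, 2.1, 19.8]
grip_width: 0.113
grip_force: 33.6
```

Call:
{"fn": "jog_arm", "kwargs": {"increments": [[[0,0,0.001,0],[0,0,0.001,0],[0,0,0,0]]]}}

```text
t: 19.58
ee_pos: [0.417, 0.0424, 0.088]
ee_rot: [-0.001, 0.0, 1.0, -0.0]
ft_force: [-15.2, 3.1, 21.8]
grip_width: 0.111
grip_force: 33.8
```

Call:
{"fn": "jog_arm", "kwargs": {"increments": [[[0,0,0.001,0],[0,0,0.001,0],[0,0,0,0]]]}}

```text
t: 19.95
ee_pos: [0.4166, 0.0424, 0.0858]
ee_rot: [-0.002, 0.0, 1.0, -0.0]
ft_force: [-16.2, 4.3, 21.2]
grip_width: 0.111
grip_force: 33.7
```

```bash
python3 - <<'E'
from tilt import *
p=tilt("wrist")
E
```

```text
wrist 7773 6443 pitch(+x up) 28.6 roll 0.44 c [-0.0135  0.0002 -0.0303] rect [ 2.  -0.1] [57.6 52. ] 0.3 z at tcp xy -0.0229
  fin 2628 p2 [-0.0201 -0.005   0.0149] p98 [0.004  0.0049 0.0259]
```

Call:
{"fn": "jog_arm", "kwargs": {"increments": [[[0,0,-0.004,0],[0,0,-0.01,0],[0,0,-0.03,0],[0,0,-0.05,0],[0,0,-0.05,0],[0,0,0,0]]], "newtons": 30}}

```text
t: 20.75
ee_pos: [0.4209, 0.0437, 0.2336]
ee_rot: [0.004, -0.0, 1.0, 0.002]
ft_force: [0.9, 0.2, -2.7]
grip_width: 0.114
grip_force: 30.5
```

```bash
python3 - <<'E'
from tilt import *
p=tilt("wrist"); print(env.get_obs()["ee_pos"])
tilt("wrist")
E
```

```text
wrist 8475 7732 pitch(+x up) 19.26 roll 0.11 c [-0.01   -0.     -0.0258] rect [6.4 0.1] [71.6 51.7] 0.1 z at tcp xy -0.0223
  fin 2937 p2 [-0.0223 -0.0051  0.0115] p98 [0.0039 0.0049 0.0256]
[0.41944084 0.04330744 0.23118461]
wrist 8516 7727 pitch(+x up) 18.68 roll 0.27 c [-0.0096 -0.0001 -0.0254] rect [6.2 0. ] [71.8 51.6] 0.1 z at tcp xy -0.0222
  fin 2911 p2 [-0.0223 -0.0051  0.0119] p98 [0.004  0.0048 0.0256]
```

The plate is now held at 18.7°, with roll and yaw near 0°, against a face slope of 17.9°. I'll go to the reader.

Call:
{"fn": "jog_arm", "kwargs": {"increments": [[[-0.018,-0.04,0,0],[-0.018,-0.04,0,0],[-0.018,-0.04,0,0],[-0.018,-0.04,0,0],[-0.018,-0.04,0,0],[-0.018,-0.04,0.01,0],[-0.018,-0.04,0.02,0],[0,0,0.02,0],[0,0,0.01,0],[0,0,0,0],[0,0,0,0]]]}}

```text
t: 22.22
ee_pos: [0.5449, -0.2368, 0.17]
ee_rot: [0.0, -0.0, 1.0, -0.0]
ft_force: [0.2, 0.0, -1.5]
grip_width: 0.113
grip_force: 30.6
```

```bash
python3 - <<'E'
from tilt import *
o=env.get_obs();print(o["ee_pos"],o["ee_rot"],o["ft_force"])
p=tilt("wrist")
E
```

```text
[ 0.5448594  -0.23681332  0.17001045] [ 4.23400890e-04 -3.95800402e-04  9.99999819e-01 -1.61300482e-04] [ 0.15925681  0.04234325 -1.53763474]
wrist 8639 7882 pitch(+x up) 18.24 roll -0.08 c [-0.0097 -0.0001 -0.0254] rect [ 6.3 -0.2] [51.8 72.1] 89.9 z at tcp xy -0.0222
  fin 2998 p2 [-0.0221 -0.0051  0.0088] p98 [0.0041 0.0048 0.0255]
```

Call:
{"fn": "jog_arm", "kwargs": {"increments": [[[0.002,-0.0022,0,0],[-0.0031,0,0.0095,0],[-0.0031,0,0.0095,0],[-0.0025,0,0.0076,0],[-0.0009,0,0.0029,0],[0,0,0,0],[0,0,0,0]]]}}

```text
t: 23.15
ee_pos: [0.5522, -0.2395, 0.14]
ee_rot: [0.0, 0.0, 1.0, -0.0]
ft_force: [0.2, -0.1, -2.0]
grip_width: 0.114
grip_force: 30.6
```

```bash
python3 - <<'E'
from tilt import *
o=env.get_obs();print(o["ee_pos"],o["ft_force"])
p=tilt("wrist"); save(p,"w8.png",(100,0,480,420),1.4); tilt("scene")
E
```

```text
[ 0.55222919 -0.23945395  0.14000344] [ 0.20923017 -0.11564064 -1.96265144]
wrist 13139 7759 pitch(+x up) 18.12 roll 0.22 c [-0.0098  0.0002 -0.0255] rect [ 6.3 -0.3] [51.9 72.4] 89.8 z at tcp xy -0.0223
  fin 3059 p2 [-0.0221 -0.0051  0.008 ] p98 [0.0042 0.0049 0.0256]
scene 487 125 pitch(+x up) 16.99 roll 0.4 c [ 0.0187  0.0006 -0.0153] rect [10.3 -0.3] [69.4 52.1] 0.3 z at tcp xy -0.0211
  fin 55 p2 [ 0.0022 -0.0059 -0.0148] p98 [0.0224 0.0038 0.0286]
```

View pics/w8.png

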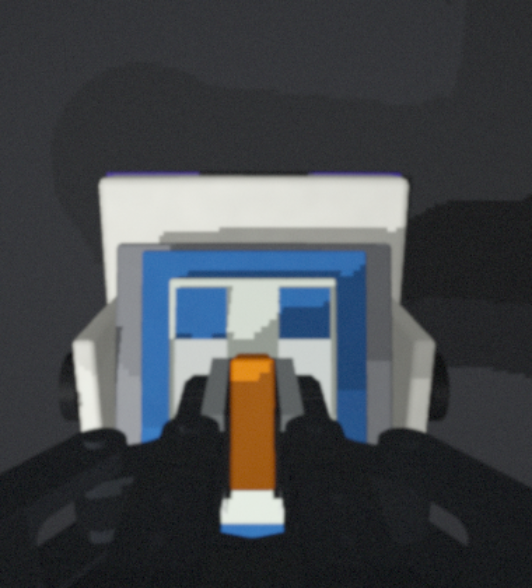

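The carrier is centred sideways over the face (plate 170–335, blue 142–365), and the gap is about 5 mm. I'll approach along the normal.

Call:
{"fn": "jog_arm", "kwargs": {"increments": [[[-0.0012,0,0.0019,0],[-0.0006,0,0.0019,0],[-0.0003,0,0.001,0],[0,0,0,0],[0,0,0,0]]]}}

```text
t: 23.88
ee_pos: [0.5542, -0.2394, 0.135]
ee_rot: [-0.0, 0.0, 1.0, -0.0]
ft_force: [0.2, 0.1, -1.7]
grip_width: 0.112
grip_force: 30.7
```

```bash
cat > gap.py <<'E'
from h import *
def gap():
    o=env.get_obs();tc=o["ee_pos"];p,W=cloud("wrist")
    print(tc.round(4),o["ft_force"].round(2))
    hsv=cv2.cvtColor(p,cv2.COLOR_RGB2HSV);H,S,V=[hsv[...,i].astype(int) for i in range(3)]
    X,Y,Z=[W[...,i] for i in range(3)]
    blue=(H>98)&(H<125)&(S>110)&(Z>.075)&(Z<.15)
    def fit(m,l):
        P=W[m]
        for _ in range(4):
            c=np.median(P,0);A=np.c_[P[:,0]-.5633,P[:,1]+.239,np.ones(len(P))]
            k=np.linalg.lstsq(A,P[:,2],rcond=None)[0];e=P[:,2]-A@k;P=P[abs(e)<max(.0012,1.5*e.std())]
        print(l,len(P),"slope",np.degrees(np.arctan(k[:2])).round(2),"z@win",k[2].round(4),"x",np.percentile(P[:,0],[.5,99.5]).round(4),"y",np.percentile(P[:,1],[.5,99.5]).round(4)); return k
    side=blue&(abs(Y+.239)>.0285)&(abs(Y+.239)<.04)&(abs(X-.555)<.06)
    a=fit(side,"face")
    pl=(((S<70)&(V>110))|blue)&(abs(Y+.239)<.0255)&(X>.525)&(X<.56)&(Z>.095)
    b=fit(pl,"plate")
    print("normal gap under plate (top-8mm):",((b[2]-a[2])*np.cos(np.arctan(a[0]))-.008).round(4))
    # lower (-x) edges near the mid columns
    m=blue&(abs(Y+.239)<.02)&(X<.535)&(X>.5); print("blue low edge x",np.percentile(W[m][:,0],.5).round(4))
    m=(S<70)&(V>110)&(abs(Y+.239)<.02)&(X<.55)&(X>.5)&(Z>.095); print("plate low edge x",np.percentile(W[m][:,0],.5).round(4))
    return p
E
python3 -c "
from gap import *
gap()"
```

```text
[ 0.5542 -0.2394  0.135 ] [ 0.2   0.08 -1.72]
face 4963 slope [17.83 -0.03] z@win 0.1068 x [0.517 0.576] y [-0.2765 -0.2015]
plate 5871 slope [18.76 -0.14] z@win 0.1164 x [0.5251 0.5587] y [-0.2642 -0.2139]
normal gap under plate (top-8mm): 0.0012
blue low edge x 0.5169
plate low edge x 0.5245
```

Call:
{"fn": "jog_arm", "kwargs": {"increments": [[[-0.0008,0,0.001,0],[-0.0003,0,0.001,0],[-0.0003,0,0.001,0],[0,0,0,0],[0,0,0,0]]]}}

```text
t: 24.55
ee_pos: [0.5554, -0.2394, 0.1321]
ee_rot: [-0.0, 0.0, 1.0, -0.0]
ft_force: [-3.8, -0.1, 2.9]
grip_width: 0.108
grip_force: 31.2
```

Call:
{"fn": "jog_arm", "kwargs": {"increments": [[[-0.0003,0,0.001,0],[-0.0003,0,0.001,0],[0,0,0,0],[0,0,0,0]]]}}

```text
t: 25.05
ee_pos: [0.5561, -0.2394, 0.1302]
ee_rot: [-0.0, 0.0, 1.0, -0.0]
ft_force: [-4.4, 0.7, 4.5]
grip_width: 0.115
grip_force: 31.6
```

```bash
python3 -c "
from gap import *
gap()"
```

```text
[ 0.5561 -0.2394  0.1302] [-4.45  0.7   4.53]
face 4968 slope [17.85 -0.06] z@win 0.1016 x [0.5186 0.5777] y [-0.2765 -0.2015]
plate 6032 slope [18.65 -0.28] z@win 0.111 x [0.5264 0.559 ] y [-0.2641 -0.2139]
normal gap under plate (top-8mm): 0.001
blue low edge x 0.5183
plate low edge x 0.5264
```

```bash
python3 - <<'E'
from gap import *
p,W=cloud("scene"); save(p,"end.png",s=1.4)
hsv=cv2.cvtColor(p,cv2.COLOR_RGB2HSV);H,S,V=[hsv[...,i].astype(int) for i in range(3)]
m=(H>22)&(H<35)&(S>120)&(abs(W[...,0]-.51)<.07)&(abs(W[...,1]-.03)<.1)&(W[...,2]>.035)
P=W[m];print(np.percentile(P,[1,99],0).round(4).tolist(),cv2.minAreaRect(P[:,:2].astype(np.float32)*1000))
gap(); o=env.get_obs(); print(o["t"],o["grip_force"],o["joint_velocities"].round(4))
E
```

```text
[[0.4592, -0.0271, 0.0396], [0.5577, 0.0914, 0.0609]] ((509.14117431640625, 31.743101119995117), (120.93914794921875, 105.18589782714844), 89.74406433105469)
[ 0.5561 -0.2394  0.1302] [-2.95  0.88  6.35]
face 5013 slope [ 1.784e+01 -1.000e-02] z@win 0.1016 x [0.5186 0.5778] y [-0.2765 -0.2015]
plate 6000 slope [18.63 -0.14] z@win 0.1111 x [0.5264 0.559 ] y [-0.2642 -0.214 ]
normal gap under plate (top-8mm): 0.001
blue low edge x 0.5183
plate low edge x 0.5263
25.2 31.644814610481262 [ 0.0005 -0.0002 -0.0002  0.0007  0.      0.0007]
```

View pics/end.png

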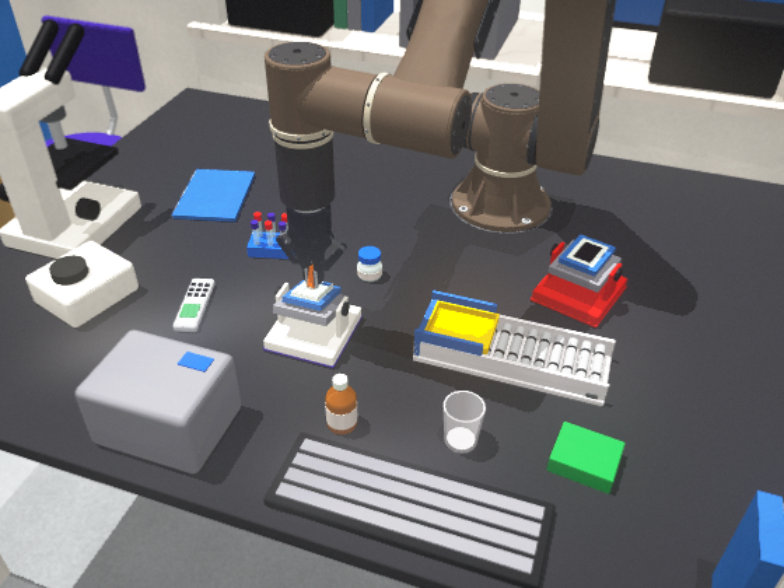

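The final view shows the tote home in the bay (460,325) and the carrier flat on the reader face (312,293). The other things on the bench are where they were. The face is about 5 mm in, at roughly 8 N. I'll hand it in.

```bash
python3 -c "
from cell import env
print(env.finish_job())"
```

```text
the job is handed in; nothing more can be done
None
```

I handed the job in at about 25 s: the tote is home in the bay, and the carrier, still gripped by its fin, is pressed flush, centred and square on the reader window, with the face about 5 mm in at roughly 8 N (all by camera and force readings).

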